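# Close the tealight tin and take its outer lid up again

### The job

The two nested lids on the cork coaster belong on the wider of the two open tealight tins: pick them up together by the inner lid's rim, lower them onto that tin until the inner lid sits fully home in the mouth, and only then let go. Next take the outer lid alone by its knob, lift it straight off so that the inner lid stays seated and keeps the scent in, and finish still holding it level, 7 to 12 cm up over the tin, so that I can stick the price label inside it. Leave the tin standing where it is and do not push the other goods about.

Things in the scene. Friction and masses are not known exactly. Their poses are not given: they have to be found in the camera images.
- tin: The storage tin: open, round, plain bare metal, the wider and lower of the two open tins; loose, 0.4 kg. Outside diameter 58 mm, height 72 mm, wall 2.5 mm, mouth 53 mm across, a tealight fixed inside with its top 19 mm below the rim. Origin: centre of its underside, z up its axis (rim at z = 72 mm).
- slim_tin: The other open tin, same make but slimmer and taller: diameter 44 mm, height 88 mm, mouth 40 mm; the lids do not fit it. Loose, to be left alone. Origin: centre of its underside.
- coaster: Round cork coaster, 100 mm across, 5 mm thick, fixed to the table; the wider tin's lids stand near its middle (the smaller lid set standing bare on the table is the slim tin's). Origin: centre of its underside.
- inner_lid: Inner lid: round, metal, loose, about 0.12 kg, stands on its plug on the coaster. Origin: centre of underside, z up. By height: 0-14 mm plug, 49 mm across (44 at its foot); 14-28 mm rim, 66 across, grip here (tin and outer lid are narrower); 28-41 mm collar, 51 across, with a button to 48 mm, hidden in the outer lid. Home in the tin, the rim rests on the tin's edge, origin 58 mm above the tin's.
- outer_lid: Outer lid: round metal cap, loose, about 0.08 kg, sits on the inner lid's rim over the collar, 1.7 mm play, no catch, lifts straight off. 60 mm across, skirt 2.8 thick, 22 deep inside; flat top at 27 mm, on it a wooden knob 19 mm across from 27 to 47 mm. Origin: centre of its open lower edge, z up; nested, 28 mm above the inner lid's origin.
- balm_a: Flat round balm tin, 57 mm across, 20 mm high, loose bystander; origin: centre of its underside.
- balm_b: Second flat round balm tin, 57 mm across, 20 mm high, loose bystander; origin: centre of its underside.
- match_a: Matchbox 36 x 57 x 16 mm, loose bystander; origin: centre of its underside.
- soap_a: Boxed soap 56 x 85 x 30 mm, loose bystander; origin: centre of its underside.
Not all that is in view belongs to the job. Leave any black, orange or turquoise look-alike of the inner_lid alone.

How it is judged (in metres and radians):
On the way, in this order (a step that is already met when the one before it is completed fails the run):
1. the two lids are lifted off the coaster together, still nested (height (world z) of inner_lid above 0.045 m and contact force between inner_lid and the fingers above 0.5 N and z of outer_lid in the frame of inner_lid between 0.025 and 0.031 m and horizontal distance between outer_lid and inner_lid below 0.005 m), for 0.2 s.
2. the nested lids are lowered, still in the grip, until the inner lid is home in the wider tin's mouth (z of inner_lid in the frame of tin between 0.055 and 0.063 m and horizontal distance between inner_lid and tin below 0.005 m and angle between the z axis of inner_lid and the z axis of tin, either way round below 0.06 rad and contact force between inner_lid and the fingers above 0.5 N and z of outer_lid in the frame of inner_lid between 0.025 and 0.031 m and horizontal distance between outer_lid and inner_lid below 0.005 m), for 0.1 s.
3. the lids are let go, the inner lid seated in the tin and the outer lid still on it (z of inner_lid in the frame of tin between 0.055 and 0.061 m and horizontal distance between inner_lid and tin below 0.004 m and angle between the z axis of inner_lid and the z axis of tin, either way round below 0.06 rad and z of outer_lid in the frame of inner_lid between 0.025 and 0.031 m and horizontal distance between outer_lid and inner_lid below 0.005 m and contact force between each of inner_lid, outer_lid and the fingers below 0.1 N), for 0.2 s.
At the end, for the whole second after the job is handed in: Inner lid untouched in the wider tin: 2.5 mm of home, 4 mm of centre, 0.06 rad of square. Tin upright within 30 mm of its start. Outer lid still in the fingers, 0.17 rad of level, 50 to 150 mm above its nested height, within 40 mm of the tin's axis, clear of the inner lid (z of inner_lid in the frame of tin between 0.055 and 0.0605 m and horizontal distance between inner_lid and tin below 0.004 m and angle between the z axis of inner_lid and the z axis of tin, either way round below 0.06 rad and angle between tin's own z axis and vertical below 0.06 rad and height (world z) of tin below 0.006 m and distance of tin from where it was at the start of the episode below 0.03 m and z of outer_lid in the frame of tin between 0.136 and 0.236 m and horizontal distance between outer_lid and tin below 0.04 m and angle between outer_lid's own z axis and vertical below 0.17 rad and linear speed of outer_lid below 0.03 m/s and contact force between outer_lid and the fingers above 1 N and contact force between each of outer_lid, the fingers and inner_lid below 0.1 N); the arm keeps its last pose, push and grip.
It fails at once if the outer lid comes off the inner lid while the inner lid is not seated in the wider tin (z of outer_lid in the frame of inner_lid above 0.036 m and not (z of inner_lid in the frame of tin between 0.055 and 0.0625 m and horizontal distance between inner_lid and tin below 0.005 m and angle between the z axis of inner_lid and the z axis of tin, either way round below 0.06 rad)).
It fails at once if the slim tin, a balm tin, the matchbox or the soap is moved by more than 30 mm (distance of any of slim_tin, balm_a, balm_b, match_a, soap_a from where it was at the start of the episode above 0.03 m).
It fails at once if the tin is tipped (angle between tin's own z axis and vertical above 0.3 rad).
It also fails if it takes over 54 s, if anything falls off the work surface, if the arm or the gripper's body presses on something with over 40 N, if the wrist force passes 120 N, or if a joint passes its speed limit or range.

### The arm

A 7-joint arm with a two-finger parallel gripper is mounted at the origin on a cart in front of the work surface, level with it; the furniture and walls round the work are solid. World frame = base frame: x ahead of the robot, y to its left, z up, the work surface at z = 0. Lengths are in m, angles in degrees, forces in N, time in s.
With the tool pointing down it reaches from about 0.425 to 0.875 m from the base axis. Payload 4.7 kg.
Tool frame: the origin (TCP) lies between the finger pads; the fingertips stand 22 mm ahead of it and the grasp point (between the pads) lies 3 mm ahead of it; z points along the fingers, y is the line along which they close (so a half turn about z gives the same grasp; the last joint's range is limited). The gripper opens to 85 mm and grips with 20 to 120 N. Pads are 22 mm wide; open, the fingers measure 114 mm over their backs; the gripper's body (76 mm by 85 mm) begins 54 mm behind the grasp point. The pads swing forward as they close: fully open they stand 13 mm farther back than shut.
Start: joints at [66.87, 18.392, -4.016, 83.108, 1.295, 78.541, -3.26], TCP at [0.264, -0.594, 0.253] pointing down, gripper open.
Joint ranges: [-163.93, 163.93], [-17.29, 119.83], [-79.2, 71.16], [3.27, 140.29], [-89.18, 269.18], [5.43, 117.66], [-154.24, 154.24]. Speed limits (degrees/s): [147.25, 147.25, 180, 180, 180, 180, 180].

### API

Orientations are given as [roll, pitch, yaw] about the fixed x, y, z axes, in that order (R = Rz(yaw) Ry(pitch) Rx(roll)).
In Python, from rig import ctrl gives the robot as it stands. Calls block until the motion is done:
- ctrl.move_pose(position, orientation): joint-space move of the TCP to a pose.
- ctrl.move_straight(position, speed=0.15, orientation=None): straight line of the TCP; orientation=None keeps the orientation; speed is the mean speed in m/s.
- ctrl.set_joints(angles): joint-space move.
- ctrl.command_gripper(opening, newtons=None): finger opening in m; newtons is the grip in N (None keeps the last); returns when the fingers have stopped.
- ctrl.wait(seconds).
- ctrl.inverse_kinematics(position, orientation): joint angles nearest the present ones, or None.
- ctrl.get_state(): the state.
- ctrl.capture(name): name is "side" or "top"; returns a dict with "image" (420x560x3 uint8, blue, green, red), "K" (3x3 intrinsics, pixels), "eye" and "orientation" of the camera in the world. Camera axes: x right, y up, looking along -z (the intrinsics and any distortion apply to the point x, -y, -z); pixel columns grow to the right and rows downward; lengths in m; the calibration is good to about 2 mm. A picture is of the moment at which its call begins. There is no depth.
A pose or a line that the arm cannot do raises ctrl.Unreachable and nothing moves.
- ctrl.finish_job(): hands the job in; it is judged then, once.
The state is a dict: "time": time; "joints": joint angles; "dq": joint speeds; "joint_torque": joint torques, N m; "eef_pos": TCP position; "tool_rot": TCP orientation; "force": force on the tool from outside, world axes, zero at the start; "torque": the same for the moment, N m; "grip_width": finger opening in m; "gripper_force": force on a finger pad.
Only numpy, scipy, OpenCV 4.12 (cv2) and the standard library are available. Lean on these libraries where they do the work, as an engineer would, in place of code of your own. Each camera call takes 0.05 s, during which the arm holds its last target. There are 200 camera calls.

## Working session

There is one attempt and no reset: what is moved stays moved. The work goes in short steps, each a Python script; the robot and the scene stay as the last script left them, time stands still between calls to the robot, and variables do not carry over. Pictures are saved under pics/ and viewed, at most 10 in all, crops included, and the job is handed in when it is done.

```bash
mkdir -p pics; ls
python3 - <<'E'
from rig import ctrl
import cv2,pickle
d={}
for n in("top","side"):
    c=ctrl.capture(n);d[n]=c;cv2.imwrite(f"pics/{n}0.png",c["image"]);print(n,c["K"],c["eye"],c["orientation"],c.keys())
pickle.dump(d,open("cap0.pkl","wb"))
s=ctrl.get_state();print(s["tool_rot"],s["eef_pos"],s["time"],s["grip_width"])
E
```

```text
pics
top [[384.18916257   0.         275.825579  ]
 [  0.         384.18916257 210.86820221]
 [  0.           0.           1.        ]] [0.35472223 0.10042529 0.87524264] [ 10.28771897  -0.37600642 -91.26828413] dict_keys(['image', 'K', 'eye', 'orientation'])
side [[406.62461853   0.         285.05417665]
 [  0.         406.62461853 211.08691885]
 [  0.           0.           1.        ]] [0.36849038 0.73956096 0.58702095] [  50.1677858    -0.28027456 -164.51797198] dict_keys(['image', 'K', 'eye', 'orientation'])
[-1.79901225e+02  5.70385459e-03  2.39374567e+01] [ 0.26349858 -0.59370978  0.25233286] 0.1 0.08531277411494449
```

View pics/top0.png

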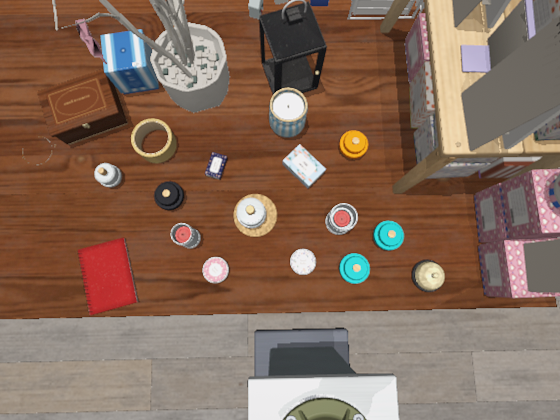

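View pics/side0.png

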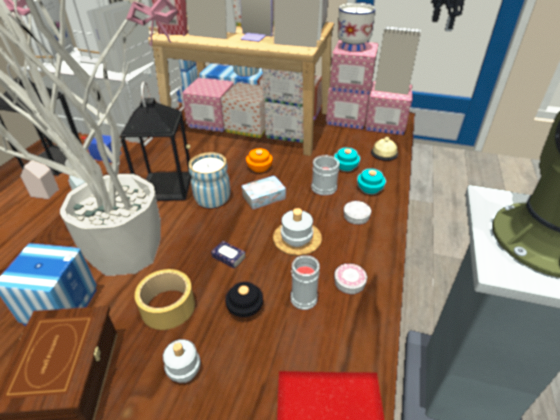

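The top view shows the lids on the coaster at about (252,212), the wide tin at (342,218), the slim tin at (185,236), and turquoise look-alikes at (389,235) and (355,268). The side view shows the lids at (297,230) and the wide tin at (325,173). Next I'll enlarge these areas.

```bash
cat > h.py <<'E'
import numpy as np,cv2,pickle
from scipy.spatial.transform import Rotation as R
def ray(c,u,v):
    K=c["K"];d=np.array([(u-K[0,2])/K[0,0],-(v-K[1,2])/K[1,1],-1.])
    return np.array(c["eye"]),R.from_euler("xyz",c["orientation"],degrees=True).apply(d)
def onz(c,u,v,z):
    e,d=ray(c,u,v);return e+d*(z-e[2])/d[2]
def proj(c,p):
    q=R.from_euler("xyz",c["orientation"],degrees=True).inv().apply(np.array(p)-c["eye"])
    K=c["K"];return np.array([K[0,2]-K[0,0]*q[0]/q[2],K[1,2]+K[1,1]*q[1]/q[2]])
E
python3 - <<'E'
from h import *
d=pickle.load(open("cap0.pkl","rb"))
t=d["top"]["image"];s=d["side"]["image"]
f=lambda im,x,y:cv2.resize(im[y:y+70,x:x+95],None,fx=4.2,fy=4.2,interpolation=cv2.INTER_CUBIC)
a=np.hstack([f(t,210,180),f(t,300,180)]);b=np.hstack([f(s,250,195),f(s,280,145)])
cv2.imwrite("pics/z.png",np.vstack([a,b]));print(a.shape)
for n,u,v,z in[("tin",342,213,.072),("coaster",255,214,.005),("knob",250,202,.08),("slim",184,231,.088),("turq",389,233,.03)]:print(n,onz(d["top"],u,v,z))
E
```

```text
(294, 798, 3)
tin [ 0.49282009 -0.04857988  0.072     ]
coaster [0.50620744 0.13922834 0.005     ]
knob [0.51908887 0.14611635 0.08      ]
slim [0.45929535 0.28213089 0.088     ]
turq [ 0.45286816 -0.15829745  0.03      ]
```

View pics/z.png

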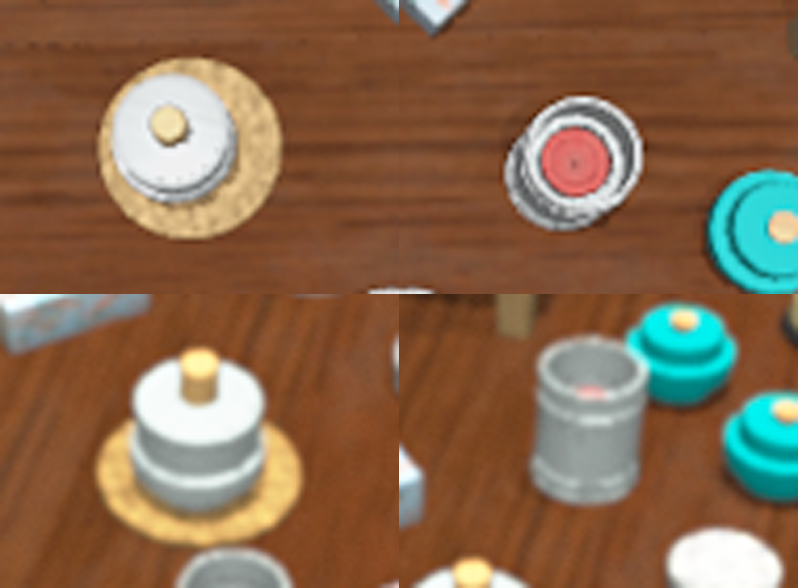

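The zoomed crops show the outer lid's top disc at top px (251,211.5) and side px (297,221). The tin mouth is at top px (343.5,216) and side px (326,164). I'll compute positions from both views, then move via a retracted, raised path that stays clear of the gift boxes and the shelf.

Run:
```python
from h import *
from rig import ctrl
d=pickle.load(open("cap0.pkl","rb"));T,S=d["top"],d["side"]
q=lambda x0,y0,x,y:(x0+(x+.5)/4.2-.5,y0+(y+.5)/4.2-.5)
for n,c,p,z in[("outer T",T,q(210,180,172,133),.06),("outer S",S,q(250,195,198,110),.06),("knob T",T,q(210,180,168.5,125),.08),("knob S",S,q(250,195,199,68),.08),
 ("tin T",T,q(300,180,183,152),.072),("tin S",S,q(280,145,193,80),.072),("box corner",T,(477,295),0),("box corner2",T,(475,190),0),("post",T,(398,190),0)]:print(n,onz(c,*p,z).round(4))
s=ctrl.get_state();print(s["joints"])
for P,yaw in[((.18,-.40,.30),24),((.18,-.40,.42),24),((.44,0,.42),90),((.5,.14,.3),105),((.5,.14,.034),105),((.49,-.05,.09),85)]:
    j=ctrl.inverse_kinematics(P,[180,0,yaw]);print(P,None if j is None else np.round(j,1))
```

```text
outer T [0.5028 0.1462 0.06  ]
outer S [0.5045 0.1525 0.06  ]
knob T [0.5032 0.1468 0.08  ]
knob S [0.5062 0.1459 0.08  ]
tin T [ 0.4867 -0.0508  0.072 ]
tin S [ 0.4867 -0.0457  0.072 ]
box corner [ 0.313 -0.354  0.   ]
box corner2 [ 0.5534 -0.3772  0.    ]
post [ 0.5571 -0.1962  0.    ]
[66.86979645 18.43486983 -4.01378774 83.16780828  1.29466347 78.54130245
 -3.26062212]
(0.18, -0.4, 0.3) [ 68.1  -8.4  -5.2 106.7  -0.8  81.7  -2.9]
(0.18, -0.4, 0.42) [68.  -8.8 -4.8 93.7 -0.7 95.1 -2.9]
(0.44, 0, 0.42) [ 46.8 -10.3 -42.2  92.4  -6.9  95.2   4.4]
(0.5, 0.14, 0.3) [ -6.9   1.8 -11.9  97.1   0.4  81.1  -3.9]
(0.5, 0.14, 0.034) [ 31.1  26.7 -57.6 112.8  27.5  55.4 -24.9]
(0.49, -0.05, 0.09) [ 38.2  11.  -38.  114.5   8.1  57.   -8.8]
```

Run:
```python
from h import *
from rig import ctrl
ctrl.move_straight([.18,-.40,.30],.3,[180,0,24])
ctrl.move_straight([.18,-.40,.40],.3)
j=list(ctrl.get_state()["joints"]); j[0]-=81; ctrl.set_joints(j)
s=ctrl.get_state();print(s["eef_pos"],s["tool_rot"],s["time"])
ctrl.move_straight([.504,.147,.16],.25,[180,0,105])
s=ctrl.get_state();print(s["eef_pos"],s["tool_rot"],s["time"],s["force"],np.round(s["joints"],1))
ctrl.move_straight([.504,.147,.10],.1)
d={}
for n in("top","side"):d[n]=ctrl.capture(n)
pickle.dump(d,open("cap1.pkl","wb"))
f=lambda im,x,y:cv2.resize(im[y:y+110,x:x+130],None,fx=3,fy=3,interpolation=cv2.INTER_CUBIC)
cv2.imwrite("pics/a1.png",np.hstack([f(d["top"]["image"],185,150),f(d["side"]["image"],230,160)]))
```

```text
[0.42492523 0.11437994 0.39993047] [-1.79997152e+02  1.82338314e-03  1.04855307e+02] 3.5083
[0.50463519 0.14694898 0.16129102] [ 1.79885491e+02 -2.18240356e-03  1.04973320e+02] 4.675 [ 0.81692931 -1.01641607  0.04664608] [-14.    7.3  -5.5 107.4   0.8  65.2  -4.8]
```

View pics/a1.png

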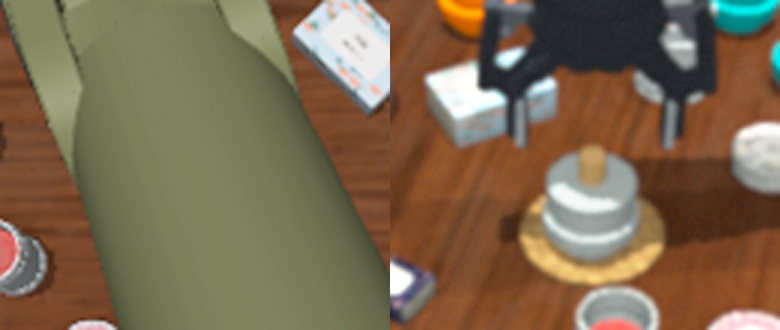

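The side view shows the open fingers straddling the knob, with tips at px (272.7,207.7) and (322.7,208.3), so their midpoint lines up with the knob. From the tip height I'll work out how far the tips reach when open, then descend with a force check.

Run:
```python
from h import *
from rig import ctrl
S=pickle.load(open("cap1.pkl","rb"))["side"]
u=np.array([np.cos(np.radians(15)),np.sin(np.radians(15))])
for z in(.065,.078,.091):
  for k in(.046,-.046):
    print(z,k,proj(S,[*(np.array([.504,.147])+k*u),z]).round(1))
f0=np.array(ctrl.get_state()["force"])
for z in(.08,.06,.05,.045,.041,.038,.035):
    ctrl.move_straight([.504,.147,z],.08)
    s=ctrl.get_state();f=np.array(s["force"])-f0;print(z,s["eef_pos"][2].round(4),f.round(1))
    if abs(f[2])>5:break
S=ctrl.capture("side");i=S["image"][160:270,230:360]
cv2.imwrite("pics/a2.png",cv2.resize(i,None,fx=4,fy=4,interpolation=cv2.INTER_CUBIC))
```

```text
0.065 0.046 [274.4 217. ]
0.065 -0.046 [321.1 217.4]
0.078 0.046 [274.3 211.9]
0.078 -0.046 [321.5 212.3]
0.091 0.046 [274.2 206.7]
0.091 -0.046 [322.  207.2]
0.08 0.0794 [-0.2  0.2  0. ]
0.06 0.0595 [-0.5 -0.2  0.2]
0.05 0.0495 [ 0.1 -0.3 -0.2]
0.045 0.0447 [-1.1  1.1 -1.1]
0.041 0.0407 [-0.1  0.5 -1. ]
0.038 0.0378 [-0.1  0.4  0.4]
0.035 0.0348 [-0.6  0.8 -0.6]
```

View pics/a2.png

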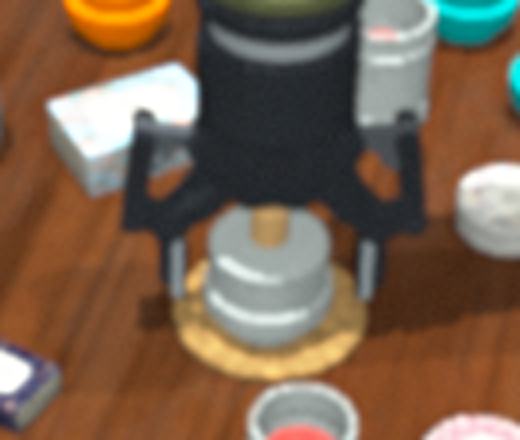

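Tips at about z = 0.088 with the TCP at 0.10 mean the stated tip length applies with the fingers shut. Both pads flank the rim without contact. Lower 1.5 mm and grip.

Run:
```python
from h import *
from rig import ctrl
f0=np.array(ctrl.get_state()["force"])
def st(n):
    s=ctrl.get_state();print(n,s["time"],np.round(s["eef_pos"],4),np.round(s["tool_rot"],2),"g",round(s["grip_width"],4),s["gripper_force"],(np.array(s["force"])-f0).round(1))
ctrl.move_straight([.504,.147,.0335],.05);st("low")
ctrl.command_gripper(.055,45);st("grip")
ctrl.move_straight([.504,.147,.075],.06);ctrl.wait(.4);st("lift")
ctrl.move_straight([.504,.147,.20],.15);st("up")
d={n:ctrl.capture(n) for n in("side",)}
i=d["side"]["image"][100:240,210:370]
cv2.imwrite("pics/a3.png",cv2.resize(i,None,fx=4,fy=4,interpolation=cv2.INTER_CUBIC))
```

```text
low 7.9 [0.5039 0.147  0.0334] [-179.99    0.    105.  ] g 0.0854 0.0 [-1.   0.1 -1.3]
grip 8.225 [0.5045 0.1471 0.0341] [179.94  -0.   105.  ] g 0.0645 50.07765591144562 [-1.8  0.   2.2]
lift 9.4667 [0.5039 0.147  0.0748] [-179.98   -0.    105.  ] g 0.0645 49.98603880405426 [-1.2  0.7 -3.1]
up 10.45 [0.5033 0.1468 0.1989] [-1.7989e+02  1.0000e-02  1.0500e+02] g 0.0639 49.973212480545044 [-0.9 -0.3 -2.5]
```

View pics/a3.png

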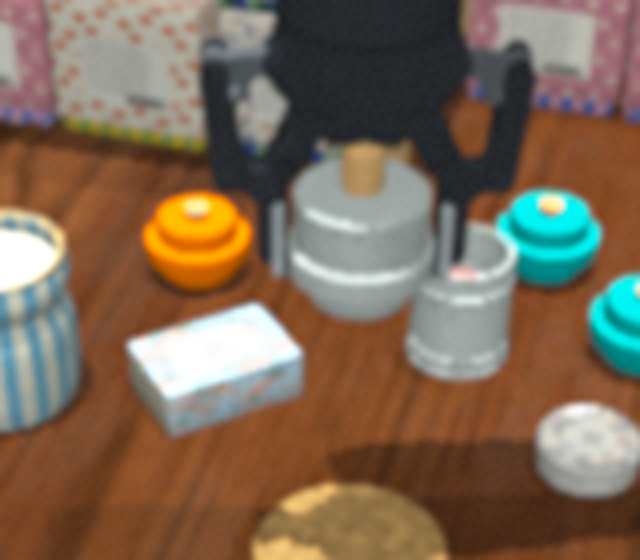

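The side view shows both lids lifted nested and level, with the pads on the inner lid's rim. I'll refine the tin axis from the first top image, using the red tealight centroid and an ellipse fit of the rim. The lid axis gets the same treatment from its disc. Then hover above the tin.

Run:
```python
from h import *
from rig import ctrl
T=pickle.load(open("cap0.pkl","rb"))["top"];im=T["image"];hsv=cv2.cvtColor(im,cv2.COLOR_BGR2HSV)
def blob(m,x,y,w,h):
    k=np.zeros(m.shape,np.uint8);k[y:y+h,x:x+w]=m[y:y+h,x:x+w]
    n,l,s,c=cv2.connectedComponentsWithStats(k);i=1+np.argmax(s[1:,4]);cs,_=cv2.findContours((l==i).astype(np.uint8),0,1)
    return c[i],s[i],cv2.fitEllipse(max(cs,key=len))
H,Sa,V=cv2.split(hsv)
red=((V>150)&(Sa>90)&((H<8)|(H>172))).astype(np.uint8)
c,s,e=blob(red,325,200,35,35);print("tealight",c,s[4],onz(T,*c,.053).round(4),e)
gray=((Sa<75)&(V>60)).astype(np.uint8)|red
for lo in(110,140):
    c,s,e=blob(((Sa<60)&(V>lo)).astype(np.uint8)|red,320,195,42,45);print("tin",lo,s,np.round(e[0],1),np.round(e[1],1),onz(T,*e[0],.072).round(4))
kn=((Sa>60)&(V>170)&(H>10)&(H<28)).astype(np.uint8)
c,s,e=blob(kn,242,200,16,16);print("knob",c,s[4],onz(T,*c,.08).round(4))
for lo in(165,185,200):
    m=((Sa<50)&(V>lo)).astype(np.uint8);c,s,e=blob(m,230,190,45,45);print("disc",lo,s,np.round(e[0],1),np.round(e[1],1),onz(T,*e[0],.06).round(4))
ctrl.move_straight([.487,-.05,.20],.2)
ctrl.move_straight([.487,-.05,.125],.1)
s=ctrl.get_state();print(s["eef_pos"],s["tool_rot"],s["time"])
d=ctrl.capture("side");pickle.dump(d,open("cap2.pkl","wb"))
i=d["image"][90:210,240:400]
cv2.imwrite("pics/a4.png",cv2.resize(i,None,fx=4.5,fy=4.5,interpolation=cv2.INTER_CUBIC))
print(ctrl.inverse_kinematics([.487,-.05,.09],[180,0,105]))
```

```text
tealight [341.55288462 218.13461538] 208 [ 0.4848 -0.0505  0.053 ] ((341.54583740234375, 218.13731384277344), (15.021394729614258, 15.833251953125), 146.8309326171875)
tin 110 [325 203  33  32 686] [341.2 218.4] [28.1 34. ] [ 0.4812 -0.0462  0.072 ]
tin 140 [325 203  33  31 607] [341.8 217.7] [27.5 32.4] [ 0.4827 -0.0476  0.072 ]
knob [249.92 209.24] 50 [0.5035 0.1464 0.08  ]
disc 165 [237 197  29  31 599] [250.4 212.2] [28.1 29.5] [0.5007 0.1465 0.06  ]
disc 185 [237 197  28  31 555] [249.8 211.3] [26.  29.1] [0.5028 0.1479 0.06  ]
disc 200 [237 197  28  30 531] [249.8 211. ] [25.7 28.4] [0.5035 0.1479 0.06  ]
[ 0.48755607 -0.04993743  0.12560555] [1.79936192e+02 1.77493663e-02 1.05008321e+02] 12.5417
[ -1.82266582   7.55377136   4.85685472 116.27497985  -0.76742353
  56.20043624  18.41916689]
```

View pics/a4.png

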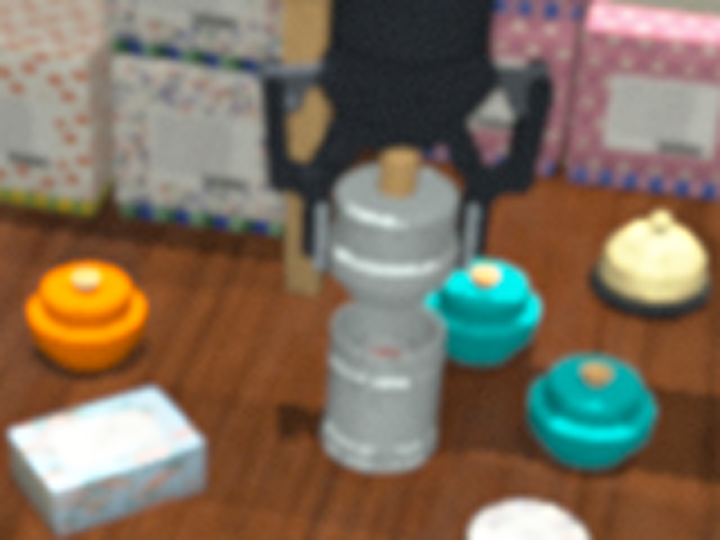

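The side view shows the lids hovering above the tin: knob at column 399.5 and lid rim spanning 331–460, against the tin rim spanning 331–447 in the enlarged picture. A short numerical alignment check comes next, then a guarded descent.

```bash
cat >> h.py <<'E'
def edges(c,v,u0,u1):
    "sub-pixel silhouette-edge columns: strongest gradients left and right in row v"
    g=cv2.GaussianBlur(c["image"],(3,3),0).astype(float)[v].sum(1);return g[u0:u1].round().astype(int)
E
python3 - <<'E'
from h import *
S=pickle.load(open("cap2.pkl","rb"))
p=np.array([.48756,-.04994]);dz=.1256-.0341+.005
px=lambda x,y:(240+(x+.5)/4.5-.5,90+(y+.5)/4.5-.5)
for n,z,o in[("knob top",dz+.075,px(399.5,155)),("outer top",dz+.055,px(398,190)),("inner rim mid z",dz+.021,px(395.5,262)),("tin rim if under tcp",.072,px(388.5,328)),("tin base",.0,px(379.5,440))]:
    print(n,proj(S,[*p,z]).round(2),np.round(o,2))
m=(cv2.cvtColor(S["image"],cv2.COLOR_BGR2HSV)[...,1]<70)
for v in list(range(133,152,3))+list(range(160,192,4)):
    r=np.where(m[v,300:345])[0]+300;print(v,r.min(),r.max(),(r.min()+r.max())/2,len(r))
E
```

```text
knob top [328.71 123.61] [328.39 124.06]
outer top [328.04 131.9 ] [328.06 131.83]
inner rim mid z [326.94 145.47] [327.5  147.83]
tin rim if under tcp [325.54 162.64] [325.94 162.5 ]
tin base [323.5  187.73] [323.94 187.39]
133 300 344 322.0 39
136 300 344 322.0 41
139 300 344 322.0 40
142 300 344 322.0 39
145 308 344 326.0 37
148 309 343 326.0 35
151 314 338 326.0 25
160 314 336 325.0 23
164 313 338 325.5 26
168 313 338 325.5 26
172 313 338 325.5 26
176 313 337 325.0 25
180 312 337 324.5 26
184 311 336 323.5 26
188 312 336 324.0 25
```

Run:
```python
from h import *
from rig import ctrl
x,y=.4868,-.0501
f0=None
for z in(.115,.106,.102,.099,.096,.093,.091,.0895,.0885,.0878,.0872,.0867,.0862):
    ctrl.move_straight([x,y,z],.05);ctrl.wait(.1)
    s=ctrl.get_state();F=np.array(s["force"])
    if f0 is None:f0=F
    f=F-f0;print(z,np.round(s["eef_pos"],4),f.round(1),np.round(s["torque"],2),s["time"])
    if f[2]>7 or np.hypot(*f[:2])>10:break
d=ctrl.capture("side");pickle.dump(d,open("cap3.pkl","wb"))
i=d["image"][90:210,240:400]
cv2.imwrite("pics/a5.png",cv2.resize(i,None,fx=4.5,fy=4.5,interpolation=cv2.INTER_CUBIC))
```

```text
0.115 [ 0.4868 -0.0501  0.115 ] [0. 0. 0.] [-0.01 -0.07 -0.02] 13.0417
0.106 [ 0.4868 -0.0501  0.1059] [-0.8  0.3  0.6] [-0.01  0.01 -0.01] 13.475
0.102 [ 0.4868 -0.0501  0.102 ] [-1.5  0.9  1.4] [-0.1  -0.03  0.  ] 13.825
0.099 [ 0.4868 -0.0501  0.099 ] [-0.6  0.   1.4] [-0.02  0.03  0.06] 14.175
0.096 [ 0.4868 -0.0501  0.096 ] [0.  0.1 1.2] [-0.04 -0.    0.01] 14.525
0.093 [ 0.4868 -0.0501  0.093 ] [-0.9 -0.3  1.4] [ 0.   -0.03 -0.  ] 14.875
0.091 [ 0.4868 -0.0501  0.091 ] [-0.7  0.7  1. ] [0.01 0.02 0.02] 15.225
0.0895 [ 0.4868 -0.0501  0.0895] [-0.5  0.7  0.8] [-0.05 -0.05  0.  ] 15.575
0.0885 [ 0.4868 -0.0501  0.0885] [-0.8  0.6  0.8] [ 0.06 -0.03  0.01] 15.925
0.0878 [ 0.4868 -0.0501  0.0878] [-0.2  0.3  1.1] [0.01 0.03 0.03] 16.275
0.0872 [ 0.4868 -0.0501  0.0872] [-0.7 -0.2  1.6] [ 0.01 -0.01  0.02] 16.625
0.0867 [ 0.4869 -0.0501  0.0871] [-2.9  0.8  6.5] [ 0.06  0.37 -0.02] 16.975
0.0862 [ 0.4869 -0.0501  0.087 ] [-4.   0.6  9.9] [ 0.1   0.79 -0.01] 17.325
```

View pics/a5.png

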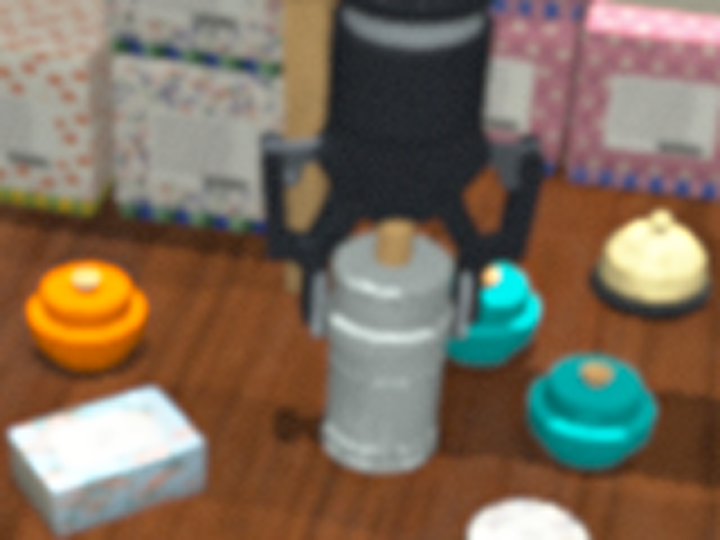

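The lid came home at exactly the predicted height (TCP 0.087), and the picture shows the rim resting on the tin and the cap nested on it. Now I'll ease the pressure and release, then rise and pre-close. A picture comes before gripping the knob.

Run:
```python
from h import *
from rig import ctrl
x,y=.4868,-.0501
def st(n):
    s=ctrl.get_state();print(n,round(s["time"],2),np.round(s["eef_pos"],4),"g",round(s["grip_width"],4),round(s["gripper_force"],1),np.round(s["force"],1))
ctrl.move_straight([x,y,.0869],.02);ctrl.wait(.2);st("eased")
ctrl.command_gripper(.085);ctrl.wait(.5);st("open")
ctrl.move_straight([x,y,.12],.06);ctrl.move_straight([x,y,.175],.15)
ctrl.command_gripper(.036,30);ctrl.wait(.3);st("up")
d=ctrl.capture("side");pickle.dump(d,open("cap4.pkl","wb"))
i=d["image"][90:210,240:400]
cv2.imwrite("pics/a6.png",cv2.resize(i,None,fx=4.5,fy=4.5,interpolation=cv2.INTER_CUBIC))
print(proj(d,[x,y,.133]),proj(d,[x,y,.153]))
```

```text
eased 17.82 [ 0.4871 -0.0501  0.0871] g 0.0648 50.1 [-1.3  0.3  4.4]
open 18.67 [ 0.4868 -0.0501  0.0869] g 0.085 0.0 [-0.3  0.6  0.5]
up 20.72 [ 0.4868 -0.0501  0.175 ] g 0.036 0.0 [0.2 1.2 0.8]
[327.78356021 139.37892747] [328.44557071 131.30221662]
```

View pics/a6.png

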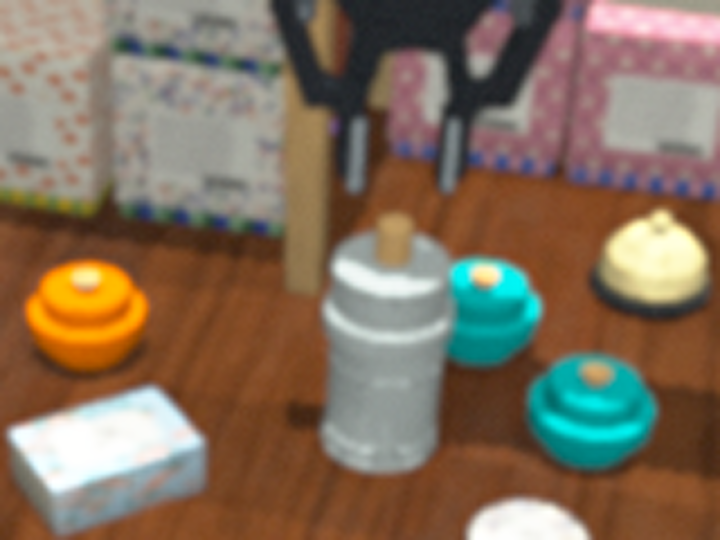

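The side view shows both lids seated and nested on the tin. The knob is at (395,222), within about 0.5 mm of the projected tool axis, and the fingers are pre-closed above it. Now the guarded descent, then the grip and a straight lift.

Run:
```python
from h import *
from rig import ctrl
x,y=.4868,-.0501
def st(n):
    s=ctrl.get_state();print(n,round(s["time"],2),np.round(s["eef_pos"],4),"g",round(s["grip_width"],4),round(s["gripper_force"],1),np.round(s["force"],1));return np.array(s["force"])
f0=st("start")
for z in(.16,.15,.146,.143,.141,.140):
    ctrl.move_straight([x,y,z],.06);ctrl.wait(.1);f=st(z)
    if f[2]-f0[2]>4:
        ctrl.move_straight([x,y,z+.002],.05);break
ctrl.command_gripper(.012,30);ctrl.wait(.3);st("grip")
z=ctrl.get_state()["eef_pos"][2]
for dz,v in((.01,.02),(.03,.03),(.095,.08)):
    ctrl.move_straight([x,y,z+dz],v);st("lift")
ctrl.wait(.5);st("end")
d=ctrl.capture("side");pickle.dump(d,open("cap5.pkl","wb"))
i=d["image"][70:210,240:400]
cv2.imwrite("pics/a7.png",cv2.resize(i,None,fx=4,fy=4,interpolation=cv2.INTER_CUBIC))
```

```text
start 20.77 [ 0.4868 -0.0501  0.175 ] g 0.0356 0.0 [ 0.1 -0.3 -0.2]
0.16 21.27 [ 0.4868 -0.0501  0.16  ] g 0.0359 0.0 [ 0.4  0.5 -0.6]
0.15 21.68 [ 0.4868 -0.0501  0.15  ] g 0.0361 0.0 [-0.8  0.8 -0.2]
0.146 22.03 [ 0.4868 -0.0501  0.146 ] g 0.0357 0.0 [-0.1  0.   0.5]
0.143 22.38 [ 0.4868 -0.0501  0.143 ] g 0.0362 0.0 [0.7 0.5 0.4]
0.141 22.73 [ 0.4868 -0.0501  0.141 ] g 0.0359 0.0 [ 0.8  0.5 -0.4]
0.14 23.08 [ 0.4868 -0.0501  0.14  ] g 0.0357 0.0 [-0.2 -1.4 -0.6]
grip 23.68 [ 0.487  -0.0501  0.1401] g 0.0173 29.4 [-0.2 -0.7  1.2]
lift 24.33 [ 0.4868 -0.0501  0.1501] g 0.017 29.3 [ 0.4 -0.7 -1.1]
lift 25.15 [ 0.4867 -0.0501  0.17  ] g 0.0173 29.3 [-0.7  0.5  0.1]
lift 26.12 [ 0.4864 -0.0501  0.2345] g 0.0175 29.3 [ 0.4  0.2 -0.8]
end 26.62 [ 0.4868 -0.0501  0.2351] g 0.0171 29.3 [-0.  -0.2 -1.4]
```

View pics/a7.png

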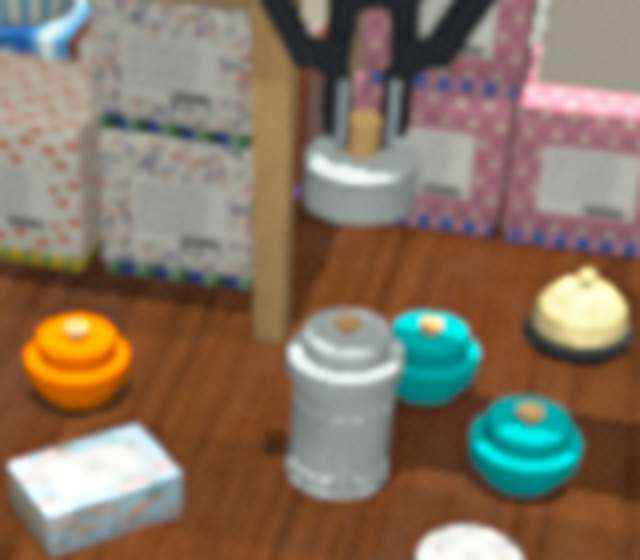

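The side view shows the outer lid held level by its knob at (362,165), about 9.5 cm above its nested height. The inner lid sits square in the tin at (345,345), and nothing else has moved, so I'm handing in.

```bash
python3 -c "
from rig import ctrl
print(ctrl.finish_job())"
```

```text
the job is handed in; nothing more can be done
None
```

Job handed in at about 27 s, with no verdict returned: in the last picture the inner lid is seated in the wider tin, the outer lid is held level by its knob about 9.5 cm above its nested height over the tin, and nothing else in view has visibly moved.

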